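# Turn the spice box lid to the empty compartment and fit the funnel

### The job

Get the round spice box ready for refilling. Gently push its lid round by the thumb ridge, without gripping the lid, until the filler neck is centred over the one empty compartment; then set the steel funnel upright over the neck, fully down, and let go of it. Do not shift the other things on the worktop.

Things in the scene. Friction and masses are not known exactly. Their poses are not given: they have to be found in the camera images.
- drum: Round spice box, clear with white dividers, 128 mm across (lid 134 mm), fixed by a suction foot on the thin dark mat before the sink, 2 mm above the worktop. Five equal compartments seen through the clear lid: four hold nutmegs, walnuts, cinnamon sticks, hazelnuts; one is empty. Origin: centre of its underside, on the lid's axis; +x points to the empty one. Top of the lid's disc: 54 mm higher.
- empty_cell (a point): Point at the height of the lid's top (54 mm) over the middle of the empty compartment, 40 mm from the lid's axis: the middle of the neck must come over it.
- lid (a joint): Angle of the lid, rad, counter-clockwise from above. 0 (or any whole turn): the neck is centred over the empty compartment. Starts between 1.0 and 5.28, turns both ways (stops at -7.5 and 7.5), so the shorter way is at most half a turn. Friction of 0.12 N m (3 N at the ridge) and damping of 0.06 N m s: it stays where it is left.
- lid_neck (a point): Centre of the top of the filler neck, an upright white tube on the lid, 36 mm outside, 30 mm inside, its top 22 mm above the lid's disc (78 mm above the worktop), its axis 40 mm from the lid's axis, round the lid's only opening. The point's frame is the lid's: z up, +x from the lid's axis out to the neck.
- lid_ridge (a point): Middle of the top of the thumb ridge, an upright white rib on the lid opposite the neck: 10 mm thick, 19 mm high above the disc (top 75 mm above the worktop), running radially from 25 to 61 mm from the lid's axis; this point is 44 mm from it. Push on either broad side. Frame as the neck's. On the disc there are else only the neck and a flat hub 7 mm high, 22 mm across.
- funnel: Loose steel refill funnel, 78 mm tall, 0.07 to 0.14 kg, upright on its collar. Origin: centre of its underside, z up. Collar 46 mm outside, 40 mm inside; an inner ledge 20 mm above the underside comes to rest on the neck's top, so the seated underside is 58 mm above the worktop. From 43 mm up it is a straight open bowl 60 mm across outside, wall 2.5 mm: grip there from above, across the outside.
- salt: Bystander: salt shaker, 44 mm across, 90 mm tall, loose; origin at the centre of its underside.
- oats: Bystander: clip-top glass jar, 72 mm across, 114 mm tall, loose; origin at the centre of its underside.
- garlic: Bystander: garlic bulb, 53 mm, loose; origin at the centre of its underside.
- spice: Bystander: spice jar, 46 mm across, 106 mm tall, loose; origin at the centre of its underside.
- spoon: Bystander: steel teaspoon, 132 mm long, 26 mm wide, 9 mm high, lying loose; origin at the centre of its underside, its length along its x axis.
- cup: Bystander: striped espresso cup, 65 mm across and 88 mm over its handle, 50 mm tall, loose; origin at the centre of its underside.
Mind the look-alikes: they are no part of the job. Leave any yellow look-alike of the funnel alone.

How it is judged (in metres and radians):
On the way, in this order (a step that is already met when the one before it is completed fails the run):
1. the lid has been turned so that its neck stands within 6.5 mm of the middle of the empty compartment, and rests there (horizontal distance between lid_neck and empty_cell below 0.0065 m and velocity of joint lid between -0.05 and 0.05 rad/s), for 0.4 s.
2. the funnel's collar is down over the neck (horizontal distance between funnel and lid_neck below 0.004 m and z of funnel in the frame of lid_neck below -0.017 m), for 0.2 s.
At the end, for the whole second after the job is handed in: The neck's middle is within 6.5 mm (9 degrees of turn) of the empty compartment's middle; the funnel stands over the neck, upright within 3.4 degrees, its underside at least 17 mm below the neck's top, its middle within 4 mm of the neck's, at rest and released (all of step 2 and horizontal distance between lid_neck and empty_cell below 0.0065 m and angle between funnel's own z axis and vertical below 0.06 rad and linear speed of funnel below 0.02 m/s and contact force between the fingers and funnel below 0.2 N); the robot touches nothing.
It fails at once if the lid is gripped, or struck hard: the fingers press on the spice box or its lid with more than 28 N (contact force between the fingers and drum above 28 N).
It fails at once if a bystander (salt shaker, clip-top jar, garlic, spice jar, teaspoon, espresso cup) is shifted by more than 25 mm (distance of any of salt, oats, garlic, spice, spoon, cup from where it was at the start of the episode above 0.025 m).
It also fails if it takes over 64 s, if anything falls off the work surface, if the arm or the gripper's body presses on something with over 40 N, if the wrist force passes 120 N, or if a joint passes its speed limit or range.

### The arm

A 6-joint arm with a two-finger parallel gripper is mounted at the origin on a cart in front of the work surface, level with it; the furniture and walls round the work are solid. World frame = base frame: x ahead of the robot, y to its left, z up, the work surface at z = 0. Lengths are in m, angles in degrees, forces in N, time in s.
With the tool pointing down it reaches from about 0.35 to 0.875 m from the base axis. Payload 4.2 kg.
Tool frame: the origin (TCP) lies on the centre line of the jaws, within the pads' length; the fingertips stand 22 mm ahead of it and the grasp point (between the pads) lies 3 mm ahead of it (r.tcp_to_tips is the distance from the TCP to the fingertips, in m); z points along the fingers, y is the line along which they close (so a half turn about z gives the same grasp; the last joint's range is limited). The gripper opens to 87 mm and grips with 3 to 60 N. Pads are 19 mm wide; open, the fingers measure 117 mm over their backs; the gripper's body (75 mm by 190 mm) begins 51 mm behind the grasp point.
Start: joints at [91.937, 22.042, 0.453, 0, -68.411, -14.817], TCP at [0.139, 0.609, 0.245] pointing down, gripper open.
Joint ranges: [-179.83, 179.83], [-69.29, 118.12], [-61.27, 80.66], [-181.25, 117.63], [-171.15, -9.14], [-177.46, 177.46]. Speed limits (degrees/s): [159.86, 159.86, 180, 180, 180, 180].

### API

Orientations are given as a 3x3 rotation matrix whose columns are the frame's x, y, z axes.
In Python, from station import r gives the robot as it stands.
- The arm moves only by the tool apply_moves, never from a script. Its argument "plan" is a list of rows, each an object with "grip": the opening, from 0 (shut) to 1 (fully open); "offset": the shift along the tool's x, y, z in cm, a list of three; "spin": the turn about the tool's z in rad. A call has 1 to 5 rows; each row is the pose to reach, as a shift and turn from the pose commanded when the call began, along the tool's axes at that moment; what a row does not reach only later rows make up. A row lasts 1/10 s, in which the tool goes at most 50 mm and 8.59 degrees, less where a joint would pass 70% of its speed; a pose out of reach is approached as far as the arm can. A call with a gripper value outside its range is refused whole. The fingers move at their own pace and stop on an object; the grip force is fixed at half the most. Time passes only in rows, so rows that repeat a pose let the fingers close. It gives the time, the measured TCP pose, the force, the opening and the grip force at its end, in the units of the state.
- r.sense(): the state, without advancing time (a new reading comes with each control period).
- r.capture(name): name is "scene" or "top"; returns a dict with "img" (420x560x3 uint8, blue, green, red), "depth" (420x560 float32, m along the optical axis (not along the pixel's ray), 0 where there is no reading), "mtx" (3x3 intrinsics, pixels), "dist_coeffs" ([k1, k2, p1, p2, k3] as OpenCV has them; the pictures are not rectified), "R" (3x3) and "t" (3): a world point X has camera coordinates R X + t. Camera axes: x right, y down, z forward; pixel columns grow to the right and rows downward; lengths in m; the calibration is good to about 2 mm. A picture is of the moment at which its call begins.
- r.finish_job(): hands the job in; it is judged then, once.
The state is a dict: "time_s": time; "joints": joint angles; "joint_velocities": joint speeds; "effort": joint torques, N m; "tcp_pos": TCP position; "ee_rot": TCP orientation; "wrist_force": force on the tool from outside, world axes, zero at the start; "moment": the same for the moment, N m; "gripper_width": opening from 0.0 (shut) to 1.0 (fully open); "gripper_force": force on a finger pad.
Only numpy, scipy, OpenCV 4.12 (cv2) and the standard library are available. Lean on these libraries where they do the work, as an engineer would, in place of code of your own. Each camera call takes 0.05 s, during which the arm holds its last target. There are 200 camera calls.

## Working session

There is one attempt and no reset: what is moved stays moved. The work goes in short steps, Python scripts to look and compute and a tool call to move; the robot and the scene stay as the last step left them, time stands still between calls to the robot, and variables do not carry over. Pictures are saved under pics/ and viewed, at most 10 in all, crops included, and the job is handed in when it is done.

Besides the shell and the picture viewer there is one more tool, called after "Request:" by a JSON object that holds its "name" and its "arguments", one argument or row to a line. apply_moves: Moves the arm, as the interface text tells. Its arguments: {"type":"object","properties":{"plan":{"type":"array"}},"required":["plan"]}

```bash
mkdir -p pics; cat > h.py <<'E'
import numpy as np, cv2
from station import r
def px2w(c,u,v,z=None):
    """pixel -> world, on plane z or by depth"""
    p=cv2.undistortPoints(np.array([[[u,v]]],float),c["mtx"],c["dist_coeffs"])[0,0]
    d=np.array([p[0],p[1],1.]); R=c["R"];o=-R.T@c["t"]; w=R.T@d
    s=c["depth"][int(v),int(u)] if z is None else (z-o[2])/w[2]
    return o+s*w
E
python3 - <<'E'
from h import *
for n in("scene","top"):
    c=r.capture(n); cv2.imwrite(f"pics/{n}1.png",c["img"]); print(n,-c["R"].T@c["t"],c["R"][2])
s=r.sense(); print(s["tcp_pos"],s["ee_rot"],s["time_s"],r.tcp_to_tips)
E
```

```text
scene [-0.31925946 -0.51997801  0.98794229] [ 0.6695935   0.31251047 -0.67378168]
top [ 0.27583091 -0.12750049  1.36140765] [ 0.19805682  0.01146407 -0.9801235 ]
[0.13920657 0.60878582 0.24358593] [[ 9.74799153e-01 -2.23084061e-01 -3.35652020e-04]
 [-2.23084290e-01 -9.74797258e-01 -1.92513503e-03]
 [ 1.02274272e-04  1.95149869e-03 -9.99998091e-01]] 0.1 0.022
```

View pics/scene1.png

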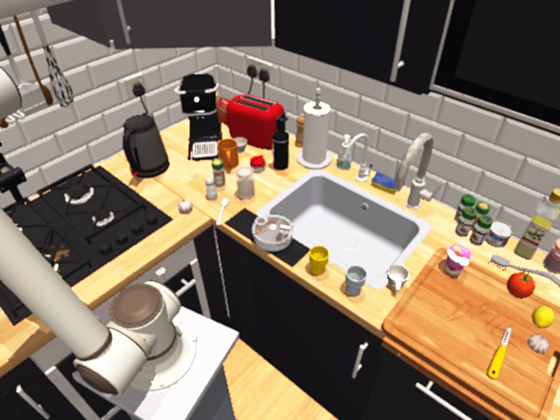

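View pics/top1.png

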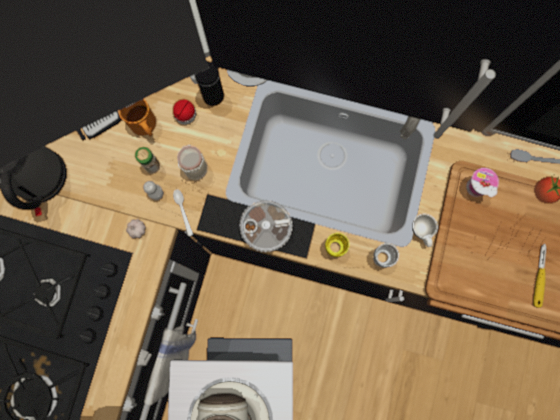

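The top picture shows the drum at about (266,226), the yellow look-alike at (336,245), the steel funnel at (385,256) and the espresso cup at (424,230). The funnel could be confused with the yellow one or the cup; by the description I choose the steel one at (385,256). I'll check that in one close crop.

```bash
python3 - <<'E'
from h import *
c=r.capture("top"); im=c["img"]
a=cv2.resize(im[190:262,230:302],(576,576),interpolation=cv2.INTER_CUBIC)
b=cv2.resize(im[210:282,364:392+0],(224,576),interpolation=cv2.INTER_CUBIC)
cv2.imwrite("pics/crop1.png",np.hstack([a,b]))
for n,u,v,z in [("drum",266,226,.056),("funnel",385,256,.078),("yellow",336,245,.078),("cup",424,230,.05),("spoon",183,212,.005)]:
    print(n,px2w(c,u,v,z).round(4),px2w(c,u,v).round(4))
print(c["mtx"][0,0])
# funnel rim via depth points
d=c["depth"]
def pts(u0,u1,v0,v1):
    return np.array([[*px2w(c,u,v),u,v] for v in range(v0,v1) for u in range(u0,u1) if d[v,u]>0])
for n,b in (("funnel",(366,406,238,276)),("drum",(238,296,198,256))):
    P=pts(*b)
    q=P[P[:,2]>.06]; print(n,len(q),np.percentile(q[:,2],[5,50,95,100]).round(4),"bbox",q[:,:2].min(0),q[:,:2].max(0))
    (cx,cy),R=cv2.minEnclosingCircle(q[:,:2].astype(np.float32)); print(cx,cy,R)
    q=P[(P[:,2]>.045)]
    (cx,cy),R=cv2.minEnclosingCircle(q[:,:2].astype(np.float32)); print(cx,cy,R)
    np.save(n,P)
E
```

```text
drum [ 0.4972 -0.0885  0.056 ] [ 0.4963 -0.0887  0.0616]
funnel [ 0.4183 -0.3904  0.078 ] [ 0.4272 -0.4069 -0.0023]
yellow [ 0.4457 -0.2669  0.078 ] [ 0.457  -0.2762 -0.0078]
cup [ 0.4897 -0.5008  0.05  ] [ 0.497  -0.5135  0.0053]
spoon [0.5431 0.1395 0.005 ] [0.5422 0.1386 0.0094]
510.2518165944596
funnel 138 [0.0615 0.0741 0.0799 0.0826] bbox [ 0.39343787 -0.42476735] [ 0.45188539 -0.36451771]
0.4230218827724457 -0.39442068338394165 0.0306478813290596
0.42325031757354736 -0.39435267448425293 0.030690228566527367
drum 217 [0.0602 0.0697 0.0784 0.0835] bbox [ 0.43637626 -0.14795499] [ 0.56270856 -0.02413976]
0.4979797303676605 -0.08783673495054245 0.06626534461975098
0.4987224042415619 -0.0880763903260231 0.0680122897028923
```

View pics/crop1.png

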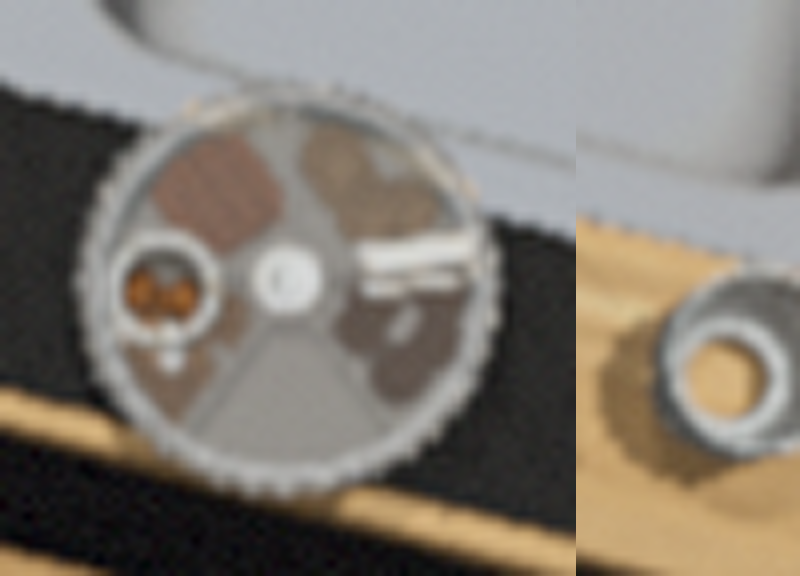

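The crop confirms it: the steel funnel is at right. On the drum, the neck is at crop (165,290), the ridge at (417,255), and the empty compartment is the bottom wedge at (295,410). Next I'll get the world angles.

```bash
python3 - <<'E'
from h import *
c=r.capture("top"); im=c["img"]
C=np.array([.4985,-.088])
f=lambda x,y:(230+(x+.5)/8-.5,190+(y+.5)/8-.5)
def pol(n,x,y,z):
    p=px2w(c,*f(x,y),z)[:2]; d=p-C; print(n,p.round(4),"r",np.hypot(*d).round(4),"ang",np.degrees(np.arctan2(d[1],d[0])).round(1))
pol("hub",288,280,.063);pol("neck",165,290,.078);pol("ridge top",417,252,.075)
for z in (.052,.03):
    pol("divL",190,435,z);pol("divR",400,430,z);pol("mid",295,410,z)
# polar strips
def proj(P): return cv2.projectPoints(P.reshape(-1,3),cv2.Rodrigues(c["R"])[0],c["t"],c["mtx"],c["dist_coeffs"])[0].reshape(P.shape[:-1]+(2,)).astype(np.float32)
out=[]
for z in (.05,.03,.01):
    th=np.radians(np.arange(-180,180,.45)); rr=np.linspace(.07,.01,180)
    T,Q=np.meshgrid(th,rr); P=np.stack([C[0]+Q*np.cos(T),C[1]+Q*np.sin(T),0*T+z],-1)
    m=proj(P); out.append(cv2.remap(im,m[...,0],m[...,1],cv2.INTER_CUBIC))
o=np.vstack(out)
for a in range(-180,180,30): cv2.putText(o,str(a),(int((a+180)/.45),12),0,.4,(0,0,255)); cv2.line(o,(int((a+180)/.45),0),(int((a+180)/.45),540),(0,0,255),1)
cv2.imwrite("pics/polar.png",o)
E
```

```text
hub [ 0.4998 -0.0875] r 0.0014 ang 19.7
neck [ 0.4937 -0.0488] r 0.0395 ang 96.9
ridge top [ 0.507  -0.1291] r 0.042 ang -78.3
divL [ 0.4507 -0.0561] r 0.0575 ang 146.3
divR [ 0.4527 -0.1239] r 0.0582 ang -141.9
mid [ 0.459  -0.0899] r 0.0395 ang -177.2
divL [ 0.4536 -0.0549] r 0.0558 ang 143.6
divR [ 0.4557 -0.1239] r 0.0559 ang -140.0
mid [ 0.4621 -0.0893] r 0.0364 ang -177.9
```

View pics/polar.png

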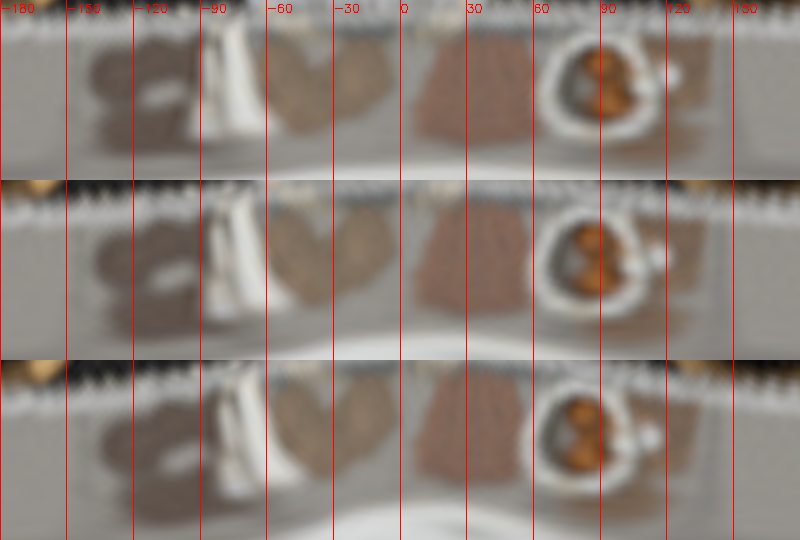

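Estimates:

| Item | Position or angle |
|---|---|
| Drum axis | about (0.499, -0.088) |
| Empty compartment | about -178.5° |
| Neck | about 98.5° |
| Ridge | about -81° |
| Funnel | about (0.423, -0.394), radius 30.6 mm (30 expected) |

The lid has to turn about +83°. I'm setting out now.

Request:
{"name": "apply_moves", "arguments": {
  "plan": [
    {"grip":0,"offset":[2.7,3.6,0],"spin":0},
    {"grip":0,"offset":[5.4,7.2,0],"spin":0},
    {"grip":0,"offset":[8.1,10.8,0],"spin":0},
    {"grip":0,"offset":[10.8,14.4,0],"spin":0},
    {"grip":0,"offset":[13.5,18,0],"spin":0}
  ]
}}

```text
time_s: 0.7
tcp_pos: [0.2312, 0.4018, 0.2444]
ee_rot: [[0.975, -0.222, -0.0], [-0.222, -0.975, -0.0], [0.0, 0.0, -1.0]]
wrist_force: [0.6, -0.1, 1.1]
gripper_width: 0.632
gripper_force: 0.0
```

Request:
{"name": "apply_moves", "arguments": {
  "plan": [
    {"grip":0,"offset":[2.7,3.6,0],"spin":0},
    {"grip":0,"offset":[5.4,7.2,0],"spin":0},
    {"grip":0,"offset":[8.1,10.8,0],"spin":0},
    {"grip":0,"offset":[10.8,14.4,0],"spin":0},
    {"grip":0,"offset":[13.5,18,0],"spin":0}
  ]
}}

```text
time_s: 1.2
tcp_pos: [0.3224, 0.1963, 0.2447]
ee_rot: [[0.975, -0.222, 0.0], [-0.222, -0.975, 0.001], [0.0, -0.001, -1.0]]
wrist_force: [1.2, 0.6, 0.2]
gripper_width: 0.17
gripper_force: 0.0
```

Request:
{"name": "apply_moves", "arguments": {
  "plan": [
    {"grip":0,"offset":[2.7,3.6,0],"spin":0},
    {"grip":0,"offset":[5.4,7.2,0],"spin":0},
    {"grip":0,"offset":[8.1,10.8,0],"spin":0},
    {"grip":0,"offset":[10.8,14.4,0],"spin":0},
    {"grip":0,"offset":[13.5,18,0],"spin":0}
  ]
}}

```text
time_s: 1.7
tcp_pos: [0.4141, -0.0093, 0.2449]
ee_rot: [[0.975, -0.223, 0.001], [-0.223, -0.975, 0.0], [0.001, -0.001, -1.0]]
wrist_force: [1.6, 0.4, -0.1]
gripper_width: 0.006
gripper_force: 0.0
```

Request:
{"name": "apply_moves", "arguments": {
  "plan": [
    {"grip":0,"offset":[2.7,3.6,0],"spin":0.148},
    {"grip":0,"offset":[5.4,7.2,0],"spin":0.296},
    {"grip":0,"offset":[8.1,10.8,0],"spin":0.444},
    {"grip":0,"offset":[8.1,10.8,0],"spin":0.592},
    {"grip":0,"offset":[8.1,10.8,0],"spin":0.74}
  ]
}}

```text
time_s: 2.2
tcp_pos: [0.4686, -0.1323, 0.2439]
ee_rot: [[0.562, -0.827, -0.001], [-0.827, -0.562, 0.0], [-0.001, 0.001, -1.0]]
wrist_force: [-0.5, 0.3, -0.2]
gripper_width: 0.0
gripper_force: 0.0
```

Request:
{"name": "apply_moves", "arguments": {
  "plan": [
    {"grip":0,"offset":[0,0,0],"spin":0.148},
    {"grip":0,"offset":[0,0,0],"spin":0.296},
    {"grip":0,"offset":[0,0,0],"spin":0.44},
    {"grip":0,"offset":[0,0,0],"spin":0.44},
    {"grip":0,"offset":[0,0,0],"spin":0.44}
  ]
}}

```text
time_s: 2.7
tcp_pos: [0.4685, -0.1308, 0.2445]
ee_rot: [[0.168, -0.986, -0.0], [-0.986, -0.168, 0.0], [-0.0, 0.0, -1.0]]
wrist_force: [-0.3, 0.8, 0.7]
gripper_width: 0.004
gripper_force: 0.0
```

Request:
{"name": "apply_moves", "arguments": {
  "plan": [
    {"grip":0,"offset":[0.7,-0.4,4],"spin":0},
    {"grip":0,"offset":[0.7,-0.4,8],"spin":0},
    {"grip":0,"offset":[0.7,-0.4,11],"spin":0},
    {"grip":0,"offset":[0.7,-0.4,13],"spin":0},
    {"grip":0,"offset":[0.7,-0.4,14],"spin":0}
  ]
}}

```text
time_s: 3.2
tcp_pos: [0.4726, -0.137, 0.1026]
ee_rot: [[0.167, -0.986, -0.004], [-0.986, -0.167, 0.0], [-0.001, 0.004, -1.0]]
wrist_force: [-0.6, -0.8, 0.3]
gripper_width: 0.005
gripper_force: 0.0
```

Request:
{"name": "apply_moves", "arguments": {
  "plan": [
    {"grip":0,"offset":[0,0,0.5],"spin":0},
    {"grip":0,"offset":[0,0,1],"spin":0},
    {"grip":0,"offset":[0,0,1.5],"spin":0},
    {"grip":0,"offset":[0,0,1.9],"spin":0},
    {"grip":0,"offset":[0,0,1.9],"spin":0}
  ]
}}

```text
time_s: 3.7
tcp_pos: [0.4736, -0.137, 0.0855]
ee_rot: [[0.165, -0.986, -0.0], [-0.986, -0.165, 0.0], [-0.0, 0.0, -1.0]]
wrist_force: [0.5, 0.4, -0.6]
gripper_width: 0.005
gripper_force: 0.0
```

```bash
python3 - <<'E'
from h import *
s=r.sense();print(s["tcp_pos"],s["wrist_force"])
ims=[]
for n,(v,u) in (("top",(226,266)),("scene",(232,273))):
    c=r.capture(n); ims.append(cv2.resize(c["img"][v-45:v+45,u-45:u+45],(400,400),interpolation=cv2.INTER_CUBIC))
cv2.imwrite("pics/p2.png",np.hstack(ims))
E
```

```text
[ 0.47362179 -0.13700111  0.08547684] [ 0.52225716  0.3612118  -0.64058432]
```

View pics/p2.png

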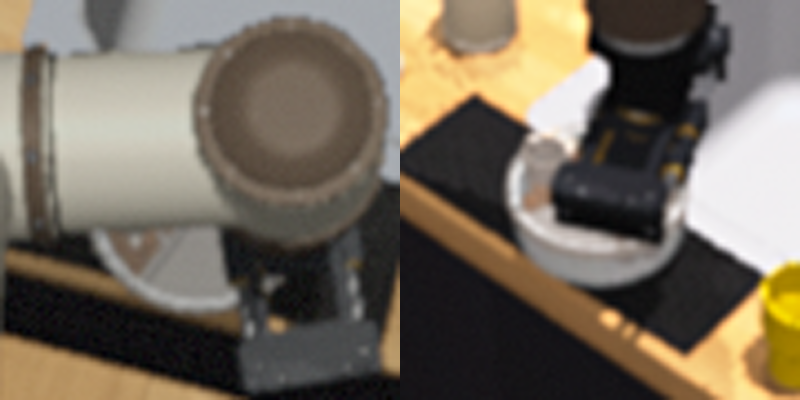

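Request:
{"name": "apply_moves", "arguments": {
  "plan": [
    {"grip":0,"offset":[0,-0.3,0.1],"spin":0},
    {"grip":0,"offset":[0,-0.6,0.1],"spin":0},
    {"grip":0,"offset":[0,-0.9,0.1],"spin":0},
    {"grip":0,"offset":[0,-1.1,0.1],"spin":0},
    {"grip":0,"offset":[0,-1.3,0.1],"spin":0}
  ]
}}

```text
time_s: 4.3
tcp_pos: [0.4868, -0.1348, 0.0845]
ee_rot: [[0.165, -0.986, 0.0], [-0.986, -0.165, -0.0], [0.0, -0.0, -1.0]]
wrist_force: [-0.4, -0.1, -0.4]
gripper_width: 0.006
gripper_force: 0.0
```

Request:
{"name": "apply_moves", "arguments": {
  "plan": [
    {"grip":0,"offset":[0.13,-0.31,0],"spin":-0.07},
    {"grip":0,"offset":[0.24,-0.63,0],"spin":-0.14},
    {"grip":0,"offset":[0.32,-0.96,0],"spin":-0.209},
    {"grip":0,"offset":[0.38,-1.29,0],"spin":-0.279},
    {"grip":0,"offset":[0.42,-1.63,0],"spin":-0.349}
  ]
}}

```text
time_s: 4.8
tcp_pos: [0.5018, -0.1367, 0.0843]
ee_rot: [[0.495, -0.869, -0.004], [-0.869, -0.495, -0.0], [-0.002, 0.004, -1.0]]
wrist_force: [-2.2, -1.6, 0.9]
gripper_width: 0.005
gripper_force: 1.5
```

Request:
{"name": "apply_moves", "arguments": {
  "plan": [
    {"grip":0,"offset":[0.13,-0.31,0],"spin":-0.07},
    {"grip":0,"offset":[0.24,-0.63,0],"spin":-0.14},
    {"grip":0,"offset":[0.32,-0.96,0],"spin":-0.209},
    {"grip":0,"offset":[0.38,-1.29,0],"spin":-0.279},
    {"grip":0,"offset":[0.42,-1.63,0],"spin":-0.349}
  ]
}}

```text
time_s: 5.3
tcp_pos: [0.5185, -0.1325, 0.0843]
ee_rot: [[0.762, -0.648, -0.003], [-0.648, -0.762, -0.001], [-0.002, 0.002, -1.0]]
wrist_force: [-1.9, -2.2, 1.4]
gripper_width: 0.003
gripper_force: 1.5
```

Request:
{"name": "apply_moves", "arguments": {
  "plan": [
    {"grip":0,"offset":[0.13,-0.31,0],"spin":-0.07},
    {"grip":0,"offset":[0.24,-0.63,0],"spin":-0.14},
    {"grip":0,"offset":[0.32,-0.96,0],"spin":-0.209},
    {"grip":0,"offset":[0.38,-1.29,0],"spin":-0.279},
    {"grip":0,"offset":[0.42,-1.63,0],"spin":-0.349}
  ]
}}

```text
time_s: 5.8
tcp_pos: [0.5326, -0.1229, 0.0844]
ee_rot: [[0.938, -0.348, -0.002], [-0.348, -0.938, -0.001], [-0.002, 0.001, -1.0]]
wrist_force: [0.2, -2.1, 1.0]
gripper_width: 0.007
gripper_force: 1.5
```

Request:
{"name": "apply_moves", "arguments": {
  "plan": [
    {"grip":0,"offset":[0.13,-0.31,0],"spin":-0.07},
    {"grip":0,"offset":[0.24,-0.63,0],"spin":-0.14},
    {"grip":0,"offset":[0.24,-0.63,0],"spin":-0.14},
    {"grip":0,"offset":[0.24,-0.63,0],"spin":-0.14}
  ]
}}

```text
time_s: 6.2
tcp_pos: [0.5374, -0.1173, 0.0844]
ee_rot: [[0.976, -0.218, -0.001], [-0.218, -0.976, -0.0], [-0.001, 0.0, -1.0]]
wrist_force: [-1.2, -2.0, -0.2]
gripper_width: 0.006
gripper_force: 0.7
```

```bash
python3 - <<'E'
from h import *
s=r.sense();print(s["tcp_pos"],s["joints"])
ims=[]
for n,(v,u) in (("top",(226,266)),("scene",(232,273))):
    c=r.capture(n); ims.append(cv2.resize(c["img"][v-40:v+40,u-40:u+40],(400,400),interpolation=cv2.INTER_CUBIC))
cv2.imwrite("pics/p3.png",np.hstack(ims))
E
```

```text
[ 0.53742463 -0.11732806  0.08440149] [ 4.57216244e+00  2.46357339e+01 -2.17168153e+01 -1.37326699e-03
 -4.36972604e+01  7.28601698e+01]
```

View pics/p3.png

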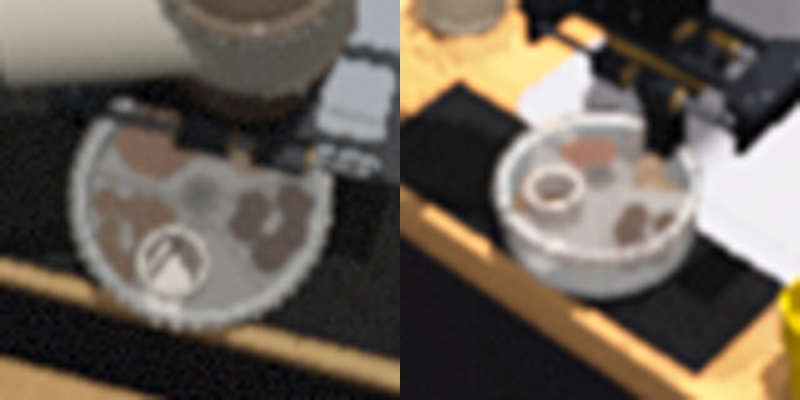

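The top crop shows the neck centre at crop (172,262), left of the empty wedge's middle at about (205,260). It still needs to turn further counter-clockwise.

```bash
python3 - <<'E'
from h import *
c=r.capture("top")
C=np.array([.499,-.0878])
f=lambda x,y:(226+(x+.5)/5-.5,186+(y+.5)/5-.5)
def pol(n,x,y,z):
    p=px2w(c,*f(x,y),z)[:2]; d=p-C; print(n,p.round(4),"r",np.hypot(*d).round(4),"ang",np.degrees(np.arctan2(d[1],d[0])).round(1))
pol("neck",172,262,.078); pol("hub",203,193,.063)
pol("divR",255,300,.05);pol("divR",255,300,.03)
E
```

```text
neck [ 0.4625 -0.0743] r 0.0389 ang 159.7
hub [ 0.5007 -0.0892] r 0.0022 ang -38.4
divR [ 0.447  -0.1163] r 0.0593 ang -151.3
divR [ 0.4496 -0.1161] r 0.057 ang -150.2
```

Request:
{"name": "apply_moves", "arguments": {
  "plan": [
    {"grip":0,"offset":[0.13,-0.31,0],"spin":-0.07},
    {"grip":0,"offset":[0.24,-0.63,0],"spin":-0.14},
    {"grip":0,"offset":[0.32,-0.96,0],"spin":-0.209},
    {"grip":0,"offset":[0.38,-1.29,0],"spin":-0.279},
    {"grip":0,"offset":[0.38,-1.29,0],"spin":-0.279}
  ]
}}

```text
time_s: 6.85
tcp_pos: [0.5441, -0.1053, 0.0844]
ee_rot: [[0.998, 0.061, -0.0], [0.061, -0.998, 0.0], [-0.0, -0.0, -1.0]]
wrist_force: [-1.4, -1.0, 0.0]
gripper_width: 0.005
gripper_force: 0.4
```

```bash
python3 - <<'E'
from h import *
c=r.capture("top");im=c["img"];s=r.sense();print(s["tcp_pos"],s["ee_rot"][0])
C=np.array([.499,-.088])
# orthorectified at neck-top height (left) and z=.05 (right), centred on C; 1px=.25mm... up=-x? x right in image = +x world
out=[]
for z in(.078,.05):
    g=np.arange(-.075,.075,.000375); X,Y=np.meshgrid(g,-g); P=np.stack([C[0]+X,C[1]+Y,0*X+z],-1)
    m=cv2.projectPoints(P.reshape(-1,3),cv2.Rodrigues(c["R"])[0],c["t"],c["mtx"],c["dist_coeffs"])[0].reshape(400,400,2).astype(np.float32)
    o=cv2.remap(im,m[...,0],m[...,1],cv2.INTER_CUBIC)
    for a in (0,72,144,216,288): 
        a=np.radians(a+1.5); p=lambda q:(int(200+q*np.cos(a)),int(200-q*np.sin(a))); cv2.line(o,p(140 if z<.06 else 165),p(180),(0,0,255),1)
    if z>.06:
        a=np.radians(181.5); cv2.circle(o,(int(200+107*np.cos(a)),int(200-107*np.sin(a))),48,(0,255,0),1)
    out.append(o)
cv2.imwrite("pics/p4.png",np.hstack(out))
E
```

```text
[ 0.54424199 -0.10535294  0.08445323] [ 9.98229006e-01  5.94882286e-02 -3.83399990e-05]
```

View pics/p4.png

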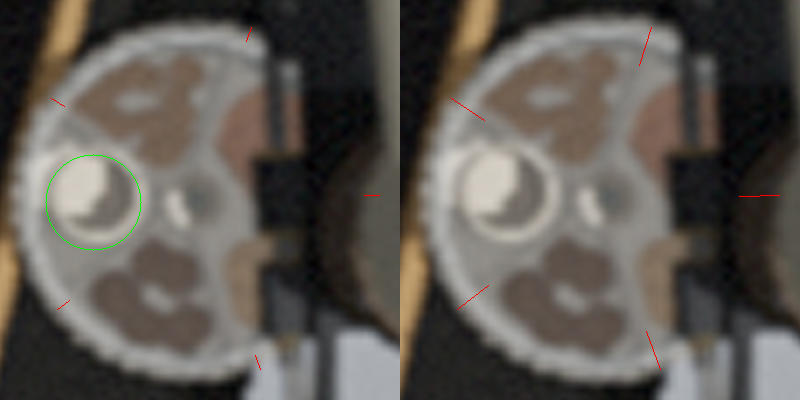

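The neck is at about (94,195) against the target circle at (94,202), so it is roughly 4° short. I'll nudge it, then back off and rise.

Request:
{"name": "apply_moves", "arguments": {
  "plan": [
    {"grip":0,"offset":[0.07,-0.16,0],"spin":-0.035},
    {"grip":0,"offset":[0.13,-0.32,0],"spin":-0.07},
    {"grip":0,"offset":[0.13,-0.32,0],"spin":-0.07},
    {"grip":0,"offset":[0.13,0.3,0],"spin":-0.07},
    {"grip":0,"offset":[0.13,0.8,0],"spin":-0.07}
  ]
}}

```text
time_s: 7.4
tcp_pos: [0.5466, -0.1136, 0.0848]
ee_rot: [[0.992, 0.13, 0.001], [0.13, -0.992, 0.0], [0.001, -0.0, -1.0]]
wrist_force: [1.1, 0.7, -0.4]
gripper_width: 0.008
gripper_force: 0.0
```

Request:
{"name": "apply_moves", "arguments": {
  "plan": [
    {"grip":0,"offset":[0,0,-3],"spin":0},
    {"grip":0,"offset":[0,2,-6],"spin":0},
    {"grip":0,"offset":[0,6,-9],"spin":0},
    {"grip":0,"offset":[0,10,-11],"spin":0},
    {"grip":0,"offset":[0,14,-11],"spin":0}
  ]
}}

```text
time_s: 7.9
tcp_pos: [0.5667, -0.2544, 0.1992]
ee_rot: [[0.991, 0.131, 0.009], [0.131, -0.991, -0.002], [0.009, 0.004, -1.0]]
wrist_force: [0.6, 0.6, -0.9]
gripper_width: 0.006
gripper_force: 0.0
```

```bash
python3 - <<'E'
from h import *
c=r.capture("top");im=c["img"];s=r.sense();print(s["tcp_pos"],s["ee_rot"],s["joints"])
C=np.array([.499,-.088])
out=[]
for z in(.078,.05):
    g=np.arange(-.075,.075,.000375); X,Y=np.meshgrid(g,-g); P=np.stack([C[0]+X,C[1]+Y,0*X+z],-1)
    m=cv2.projectPoints(P.reshape(-1,3),cv2.Rodrigues(c["R"])[0],c["t"],c["mtx"],c["dist_coeffs"])[0].reshape(400,400,2).astype(np.float32)
    o=cv2.remap(im,m[...,0],m[...,1],cv2.INTER_CUBIC)
    for a in (0,72,144,216,288): 
        a=np.radians(a+1.5); p=lambda q:(int(200+q*np.cos(a)),int(200-q*np.sin(a))); cv2.line(o,p(150 if z<.06 else 165),p(180),(0,0,255),1)
    if z>.06:
        a=np.radians(181.5); cv2.circle(o,(int(200+107*np.cos(a)),int(200-107*np.sin(a))),48,(0,255,0),1)
    else: cv2.circle(o,(200,200),179,(0,255,0),1)
    out.append(o)
cv2.imwrite("pics/p5.png",np.hstack(out))
E
```

```text
[ 0.5662044  -0.25909829  0.19689793] [[ 0.99196905  0.12633346  0.00610477]
 [ 0.12635555 -0.99197927 -0.00337791]
 [ 0.00562906  0.00412215 -0.99997566]] [ -9.65612246  23.65303157  -4.1989872    0.14996467 -61.77077421
 106.8441189 ]
```

View pics/p5.png

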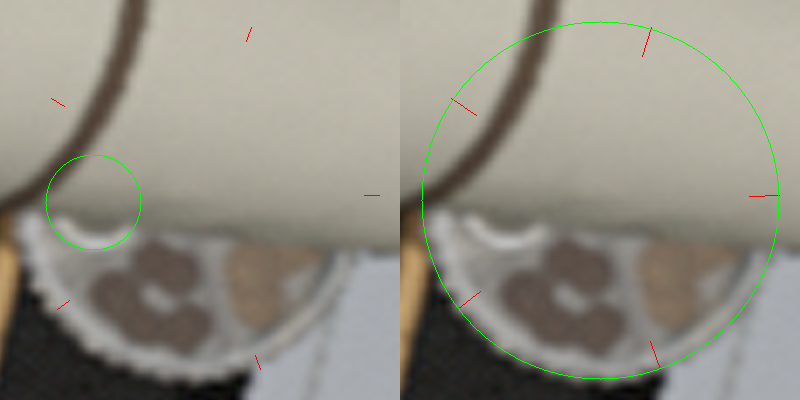

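The neck's visible lower edge lies on the target circle. Now I'll move above the funnel.

Request:
{"name": "apply_moves", "arguments": {
  "plan": [
    {"grip":1,"offset":[-3.6,2.6,0],"spin":0},
    {"grip":1,"offset":[-7.2,5.2,0],"spin":0},
    {"grip":1,"offset":[-10.8,7.8,0],"spin":0},
    {"grip":1,"offset":[-14.4,10.4,0],"spin":0},
    {"grip":1,"offset":[-15.9,11.6,0],"spin":0}
  ]
}}

```text
time_s: 8.45
tcp_pos: [0.4191, -0.3897, 0.1945]
ee_rot: [[0.992, 0.127, -0.0], [0.127, -0.992, 0.0], [-0.0, -0.0, -1.0]]
wrist_force: [0.1, 0.4, -0.2]
gripper_width: 0.37
gripper_force: 0.0
```

```bash
cat > fit.py <<'E'
from h import *
from scipy.optimize import minimize
def proj(c,P): return cv2.projectPoints(P,cv2.Rodrigues(c["R"])[0],c["t"],c["mtx"],c["dist_coeffs"])[0].reshape(-1,2)
def fit(c,img,x0,z,rad,span=.008,sign=0,mask=None):
    """circle of radius rad at height z: maximise mean radial contrast (inside minus outside)"""
    g=cv2.GaussianBlur(cv2.cvtColor(img,cv2.COLOR_BGR2GRAY),(0,0),.8).astype(np.float32)
    a=np.linspace(0,2*np.pi,120,endpoint=False)
    if mask: a=a[mask(a)]
    def smp(x,y,q):
        P=np.stack([x+q*np.cos(a),y+q*np.sin(a),0*a+z],-1)
        m=proj(c,P).astype(np.float32); return cv2.remap(g,m[:,0],m[:,1],cv2.INTER_LINEAR).ravel()
    def cost(p):
        d=smp(*p,rad-.0018)-smp(*p,rad+.0018)
        return -(np.mean(np.abs(d)) if sign==0 else sign*np.mean(np.clip(d,-40,40)))
    G=[(cost((x0[0]+i,x0[1]+j)),x0[0]+i,x0[1]+j) for i in np.arange(-span,span+1e-9,.001) for j in np.arange(-span,span+1e-9,.001)]
    b=min(G); o=minimize(cost,b[1:],method="Nelder-Mead",options=dict(initial_simplex=[b[1:],(b[1]+.001,b[2]),(b[1],b[2]+.001)]))
    return o.x.round(4),round(-o.fun,1)
E
python3 - <<'E'
from fit import *
s=r.sense();print(s["tcp_pos"],s["ee_rot"][0],s["ee_rot"][1])
for n in("top","scene"):
    c=r.capture(n); old=cv2.imread(f"pics/{n}1.png"); new=c["img"]; cv2.imwrite(f"pics/{n}6.png",new)
    for sg in(0,-1,1): print(n,"funnel rim",sg,fit(c,old,(.423,-.394),.078,.030,sign=sg))
    for sg in(0,1): print(" lid old",sg,fit(c,old,(.499,-.088),.056,.067,sign=sg)," new",fit(c,new,(.499,-.088),.056,.067,sign=sg))
    for sg in(0,1): print(" neck old",sg,fit(c,old,(.493,-.049),.078,.018,sign=sg)," new",fit(c,new,(.459,-.089),.078,.018,sign=sg))
    print(" neck in new",fit(c,new,(.459,-.089),.078,.015,sign=-1))
E
```

```text
[ 0.41914153 -0.38974703  0.19451638] [ 9.91917399e-01  1.26885015e-01 -2.58027316e-04] [ 1.26885100e-01 -9.91917363e-01  3.41853519e-04]
top funnel rim 0 (array([ 0.4198, -0.3941]), np.float64(26.5))
top funnel rim -1 (array([ 0.4186, -0.3898]), np.float64(15.7))
top funnel rim 1 (array([ 0.4232, -0.3967]), np.float64(5.0))
 lid old 0 (array([ 0.4989, -0.0874]), np.float64(33.7))  new (array([ 0.4986, -0.0871]), np.float64(35.3))
 lid old 1 (array([ 0.4991, -0.0864]), np.float64(24.7))  new (array([ 0.4983, -0.0864]), np.float64(25.7))
 neck old 0 (array([ 0.4956, -0.0393]), np.float64(24.6))  new (array([ 0.4581, -0.0835]), np.float64(18.8))
 neck old 1 (array([ 0.495 , -0.0483]), np.float64(14.8))  new (array([ 0.4624, -0.0887]), np.float64(18.3))
 neck in new (array([ 0.459 , -0.0874]), np.float64(7.7))
scene funnel rim 0 (array([ 0.4166, -0.3997]), np.float64(34.0))
scene funnel rim -1 (array([ 0.41, -0.4 ]), np.float64(19.7))
scene funnel rim 1 (array([ 0.397 , -0.3768]), np.float64(3.2))
 lid old 0 (array([ 0.4939, -0.0912]), np.float64(23.8))  new (array([ 0.4948, -0.0901]), np.float64(24.9))
 lid old 1 (array([ 0.4948, -0.0904]), np.float64(16.9))  new (array([ 0.4954, -0.0908]), np.float64(18.1))
 neck old 0 (array([ 0.4867, -0.0478]), np.float64(28.0))  new (array([ 0.4527, -0.0899]), np.float64(19.9))
 neck old 1 (array([ 0.4909, -0.0517]), np.float64(14.1))  new (array([ 0.4573, -0.0905]), np.float64(8.7))
 neck in new (array([ 0.4597, -0.09  ]), np.float64(12.8))
```

```bash
python3 - <<'E'
from fit import *
rows=[]
E={"top":((.4198,-.3941),(.4986,-.0872)),"scene":((.4166,-.3997),(.4948,-.0905))}
a=np.linspace(0,2*np.pi,90)
for n in("top","scene"):
    c=r.capture(n); row=[]
    F,L=map(np.array,E[n]); N=L+.04*np.array([np.cos(np.radians(181.5)),np.sin(np.radians(181.5))])
    for img,ctr,circ,w in ((cv2.imread(f"pics/{n}1.png"),[*F,.06],[(F,.078,.03)],25),(cv2.imread(f"pics/{n}6.png"),[*L,.06],[(L,.056,.067),(N,.078,.018)],40)):
        u,v=proj(c,np.array([ctr]))[0].astype(int); k=300/(2*w)
        o=cv2.resize(img[v-w:v+w,u-w:u+w],(300,300),interpolation=cv2.INTER_CUBIC)
        for q,z,R in circ:
            m=proj(c,np.stack([q[0]+R*np.cos(a),q[1]+R*np.sin(a),0*a+z],-1)); m=(m-[u-w,v-w]+.5)*k
            cv2.polylines(o,[m.astype(int)],True,(0,255,0),1)
        row.append(o)
    rows.append(np.hstack(row))
cv2.imwrite("pics/p7.png",np.vstack(rows))
E
```

```text
(no output)
```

View pics/p7.png

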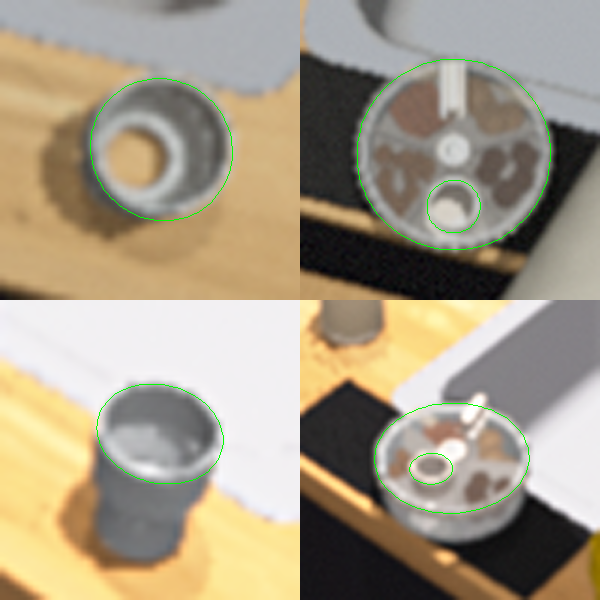

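The fits sit well on the funnel rim, lid and neck in both cameras. The cameras differ by about 4 mm, which looks like calibration bias, so I'll use the average. The funnel is at about (0.418, -0.397). Grasping now.

Request:
{"name": "apply_moves", "arguments": {
  "plan": [
    {"grip":1,"offset":[-0.1,0.7,0],"spin":0},
    {"grip":1,"offset":[-0.1,0.7,0],"spin":0},
    {"grip":1,"offset":[-0.1,0.7,3],"spin":0},
    {"grip":1,"offset":[-0.1,0.7,6],"spin":0},
    {"grip":1,"offset":[-0.1,0.7,8],"spin":0}
  ]
}}

```text
time_s: 9.15
tcp_pos: [0.4218, -0.3939, 0.1125]
ee_rot: [[0.991, 0.132, -0.002], [0.132, -0.991, 0.002], [-0.002, -0.002, -1.0]]
wrist_force: [-0.0, -0.1, -0.4]
gripper_width: 0.974
gripper_force: 0.0
```

Request:
{"name": "apply_moves", "arguments": {
  "plan": [
    {"grip":1,"offset":[0,0,1.5],"spin":0},
    {"grip":1,"offset":[0,0,3],"spin":0},
    {"grip":1,"offset":[0,0,4],"spin":0},
    {"grip":1,"offset":[0,0,4.6],"spin":0},
    {"grip":1,"offset":[0,0,4.6],"spin":0}
  ]
}}

```text
time_s: 9.65
tcp_pos: [0.4219, -0.3947, 0.0679]
ee_rot: [[0.991, 0.131, -0.001], [0.131, -0.991, 0.001], [-0.001, -0.001, -1.0]]
wrist_force: [0.7, 0.1, 1.2]
gripper_width: 0.999
gripper_force: 0.0
```

Request:
{"name": "apply_moves", "arguments": {
  "plan": [
    {"grip":0.6,"offset":[0,0,0],"spin":0},
    {"grip":0.6,"offset":[0,0,0],"spin":0},
    {"grip":0.6,"offset":[0,0,0],"spin":0},
    {"grip":0.6,"offset":[0,0,0],"spin":0},
    {"grip":0.6,"offset":[0,0,0],"spin":0}
  ]
}}

```text
time_s: 10.15
tcp_pos: [0.4221, -0.3953, 0.069]
ee_rot: [[0.991, 0.131, 0.001], [0.131, -0.991, -0.001], [0.001, 0.001, -1.0]]
wrist_force: [-0.2, -0.5, 1.2]
gripper_width: 0.668
gripper_force: 29.9
```

```bash
python3 -c "
from h import *
s=r.sense();print(s['time_s'],s['tcp_pos'],s['ee_rot'],s['gripper_width'],s['gripper_force'],s['joints'])"
```

```text
10.15 [ 0.42213818 -0.3952632   0.06899385] [[ 9.91396079e-01  1.30892938e-01  9.23976087e-04]
 [ 1.30893562e-01 -9.91396214e-01 -6.50330052e-04]
 [ 8.30902783e-04  7.65677185e-04 -9.99999362e-01]] 0.6683770255508383 29.880184608923628 [-2.70711728e+01  2.79895608e+01 -1.85167940e+01  1.32168781e-02
 -4.34295486e+01  1.24582795e+02]
```

Request:
{"name": "apply_moves", "arguments": {
  "plan": [
    {"grip":0.6,"offset":[0,0,-1],"spin":0},
    {"grip":0.6,"offset":[0,0,-4],"spin":0},
    {"grip":0.6,"offset":[0,0,-8],"spin":0},
    {"grip":0.6,"offset":[0,0,-11],"spin":0},
    {"grip":0.6,"offset":[0,0,-12],"spin":0}
  ]
}}

```text
time_s: 10.65
tcp_pos: [0.4233, -0.396, 0.193]
ee_rot: [[0.991, 0.131, 0.006], [0.131, -0.991, -0.004], [0.006, 0.005, -1.0]]
wrist_force: [0.5, -0.4, -2.2]
gripper_width: 0.671
gripper_force: 29.9
```

Request:
{"name": "apply_moves", "arguments": {
  "plan": [
    {"grip":0.6,"offset":[0.5,-2,0],"spin":0},
    {"grip":0.6,"offset":[1.5,-6,0],"spin":0},
    {"grip":0.6,"offset":[2.6,-10,0],"spin":0},
    {"grip":0.6,"offset":[3.7,-14,0],"spin":0},
    {"grip":0.6,"offset":[4.7,-18,0],"spin":0}
  ]
}}

```text
time_s: 11.15
tcp_pos: [0.4442, -0.2087, 0.1878]
ee_rot: [[0.992, 0.13, -0.002], [0.13, -0.992, 0.001], [-0.002, -0.001, -1.0]]
wrist_force: [1.0, 1.4, -1.7]
gripper_width: 0.673
gripper_force: 29.9
```

Request:
{"name": "apply_moves", "arguments": {
  "plan": [
    {"grip":0.6,"offset":[1,-4,0],"spin":0},
    {"grip":0.6,"offset":[2.1,-8,0],"spin":0},
    {"grip":0.6,"offset":[2.8,-10.5,0],"spin":0},
    {"grip":0.6,"offset":[3.1,-11.9,1],"spin":0},
    {"grip":0.6,"offset":[3.1,-11.9,2],"spin":0}
  ]
}}

```text
time_s: 11.65
tcp_pos: [0.4598, -0.0868, 0.1679]
ee_rot: [[0.991, 0.134, -0.0], [0.134, -0.991, 0.001], [-0.0, -0.001, -1.0]]
wrist_force: [-0.2, 0.5, -1.1]
gripper_width: 0.665
gripper_force: 29.9
```

```bash
python3 - <<'E'
from fit import *
s=r.sense();p=s["tcp_pos"];print(s["time_s"],p,s['ee_rot'],s['gripper_width'],s["joints"])
rows=[];a=np.linspace(0,2*np.pi,90)
for n in("top","scene"):
    c=r.capture(n); cv2.imwrite(f"pics/{n}8.png",c["img"])
    b=.058+p[2]-.127  # underside height
    zr=b+.078
    u,v=proj(c,np.array([[p[0],p[1],b+.02]]))[0].astype(int); w=45;k=400/(2*w)
    o=cv2.resize(c["img"][v-w:v+w,u-w:u+w],(400,400),interpolation=cv2.INTER_CUBIC)
    for q,z,R in ((p,zr,.03),(p,b,.023),((.4567,-.0898),.078,.018)):
        m=proj(c,np.stack([q[0]+R*np.cos(a),q[1]+R*np.sin(a),0*a+z],-1)); m=(m-[u-w,v-w]+.5)*k
        cv2.polylines(o,[m.astype(int)],True,(0,255,0),1)
    rows.append(o); print(n,u,v,k,b)
cv2.imwrite("pics/p8.png",np.hstack(rows))
E
```

```text
11.65 [ 0.45975004 -0.08679173  0.16792657] [[ 9.91042961e-01  1.33542511e-01 -4.97178032e-04]
 [ 1.33542765e-01 -9.91042916e-01  5.17559309e-04]
 [-4.23608598e-04 -5.79318039e-04 -9.99999742e-01]] 0.6650975312251765 [ 9.25877579e+00  1.11916976e+01 -2.72558872e+01 -4.32085190e-02
 -5.15757671e+01  8.84424414e+01]
top 264 236 4.444444444444445 0.09892657434390983
scene 265 220 4.444444444444445 0.09892657434390983
```

View pics/p8.png

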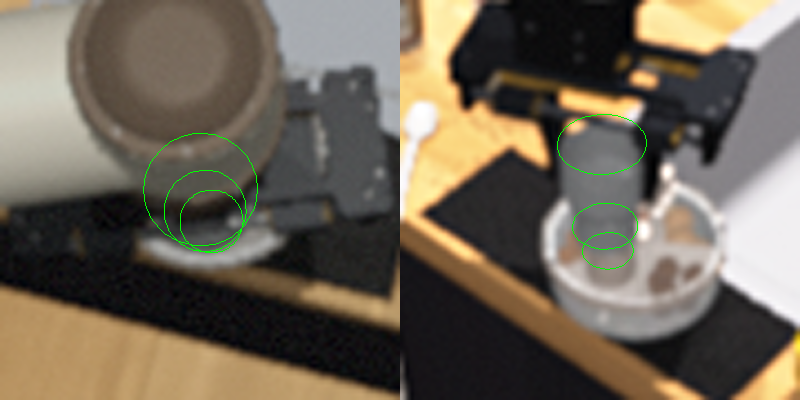

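The tenth and last picture shows the collar hanging just over the neck: in the scene half, the collar is at (605,225) and the neck at (607,255). From here I work by numbers only. First, a fit of the collar's front edge against the neck in the same camera, so the calibration bias cancels.

```bash
python3 - <<'E'
from fit import *
s=r.sense();p=s["tcp_pos"];b=p[2]-.069
c=r.capture("scene"); img=c["img"]; old=cv2.imread("pics/scene1.png"); six=cv2.imread("pics/scene6.png")
cam=-c["R"].T@c["t"]; phi=np.arctan2(cam[1]-p[1],cam[0]-p[0])
front=lambda w:(lambda a:np.abs((a-phi+np.pi)%(2*np.pi)-np.pi)<np.radians(w))
for w in(70,95):
  for sg in(0,-1):
    print(w,sg,"collar",fit(c,img,p[:2],b,.023,sign=sg,span=.006,mask=front(w)),"rim",fit(c,img,p[:2],b+.078,.03,sign=sg,span=.006,mask=front(w)),
     "collar old",fit(c,old,(.4166,-.3997),.0,.023,sign=sg,span=.006,mask=front(w)),"neck6",fit(c,six,(.455,-.0905),.078,.018,sign=-sg,span=.006,mask=front(w)))
print(p)
# bowl & collar left/right edges: gray rows around
def edges(im,P,half):
    u,v=proj(c,np.array([P]))[0]; g=cv2.cvtColor(im,cv2.COLOR_BGR2GRAY)
    print(round(u,2),round(v,2),g[int(round(v)),int(u)-half:int(u)+half+1])
edges(img,[p[0],p[1],b+.01],12); edges(img,[p[0],p[1],b+.055],14)
E
```

```text
70 0 collar (array([ 0.4625, -0.0874]), np.float64(11.8)) rim (array([ 0.4511, -0.0915]), np.float64(13.8)) collar old (array([ 0.4123, -0.3953]), np.float64(35.4)) neck6 (array([ 0.4607, -0.0837]), np.float64(21.5))
70 -1 collar (array([ 0.4583, -0.0894]), np.float64(11.5)) rim (array([ 0.489 , -0.0351]), np.float64(15.8)) collar old (array([ 0.4123, -0.3954]), np.float64(35.3)) neck6 (array([ 0.4551, -0.0923]), np.float64(20.4))
95 0 collar (array([ 0.4603, -0.0874]), np.float64(17.2)) rim (array([ 0.4665, -0.0712]), np.float64(23.5)) collar old (array([ 0.4131, -0.3966]), np.float64(31.9)) neck6 (array([ 0.4608, -0.0839]), np.float64(23.1))
95 -1 collar (array([ 0.4584, -0.0893]), np.float64(15.5)) rim (array([ 0.4736, -0.0604]), np.float64(13.1)) collar old (array([ 0.4129, -0.3965]), np.float64(31.9)) neck6 (array([ 0.4552, -0.0924]), np.float64(19.5))
[ 0.45833475 -0.08840636  0.1666344 ]
265.86 223.78 [173 212 212 180 159 146 119 101  99 101 103 106 108 108 107 103 100 102
 100 102 129 169 179 175 179]
265.46 213.24 [ 47  57  45  18  31  71 100 109 112 118 119 121 123 125 126 125 126 127
 129 143 156 152 128  81  31   8   5 106 238]
```

```bash
python3 - <<'E'
from fit import *
from scipy.optimize import least_squares
s=r.sense();p=s["tcp_pos"];b=p[2]-.069; print(p,b)
cs=[r.capture("scene") for _ in range(6)]; c=cs[0]
D=np.stack([k["depth"] for k in cs]); D[D==0]=np.nan; c["depth"]=np.nanmedian(D,0)
u0,v0=proj(c,np.array([[p[0],p[1],.1]]))[0].astype(int)
P=np.array([px2w(c,u,v) for v in range(v0-60,v0+60) for u in range(u0-60,u0+60) if np.isfinite(c["depth"][v,u])])
def cyl(n,x0,R,z0,z1,tol=.006):
    x=np.array(x0,float)
    for _ in range(4):
        d=np.hypot(*(P[:,:2]-x).T)-R; q=P[(abs(d)<tol)&(P[:,2]>z0)&(P[:,2]<z1)]
        x=least_squares(lambda t:np.hypot(*(q[:,:2]-t).T)-R,x,loss="soft_l1",f_scale=.001).x
    d=np.hypot(*(q[:,:2]-x).T)-R; print(n,x.round(4),len(q),"rms",d.std().round(4))
for x0 in (p[:2],(p[0]-.004,p[1]-.002)):
    cyl("bowl",x0,.030,b+.047,b+.074); cyl("collar",x0,.023,b+.003,b+.02)
cyl("drum side",(.4965,-.089),.064,.012,.040); cyl("lid side",(.4965,-.089),.067,.042,.053)
N=P[(np.hypot(*(P[:,:2]-[.4567,-.0898]).T)<.026)]; print(np.histogram(N[:,2],np.arange(.05,.19,.01)))
cyl("neck",(.4565,-.09),.018,.06,.076,.005)
E
```

```text
[ 0.4590219  -0.08882359  0.16742575] 0.09842575350386232
bowl [ 0.4577 -0.0938] 231 rms 0.0019
collar [ 0.4594 -0.092 ] 57 rms 0.0006
bowl [ 0.4577 -0.0939] 230 rms 0.0018
collar [ 0.4594 -0.092 ] 57 rms 0.0006
drum side [ 0.4999 -0.0907] 201 rms 0.0007
lid side [ 0.4995 -0.0908] 63 rms 0.0009
(array([85, 31, 37,  2,  0, 30, 32, 29, 29, 19, 17, 16, 16,  0]), array([0.05, 0.06, 0.07, 0.08, 0.09, 0.1 , 0.11, 0.12, 0.13, 0.14, 0.15,
       0.16, 0.17, 0.18, 0.19]))
neck [ 0.4595 -0.0914] 51 rms 0.0013
```

The depth fits agree: the collar is at (0.4594, -0.0920) and the neck at (0.4596, -0.0915). They are aligned within about 1 mm, so I'm lowering and watching the force.

Request:
{"name": "apply_moves", "arguments": {
  "plan": [
    {"grip":0.6,"offset":[0,0,0.6],"spin":0},
    {"grip":0.6,"offset":[0,0,1.2],"spin":0},
    {"grip":0.6,"offset":[0,0,1.7],"spin":0},
    {"grip":0.6,"offset":[0,0,2.0],"spin":0},
    {"grip":0.6,"offset":[0,0,2.3],"spin":0}
  ]
}}

```text
time_s: 12.6
tcp_pos: [0.46, -0.0884, 0.1451]
ee_rot: [[0.991, 0.131, -0.001], [0.131, -0.991, -0.0], [-0.001, 0.0, -1.0]]
wrist_force: [0.0, -0.7, -2.0]
gripper_width: 0.668
gripper_force: 29.9
```

Request:
{"name": "apply_moves", "arguments": {
  "plan": [
    {"grip":0.6,"offset":[0,0,0.2],"spin":0},
    {"grip":0.6,"offset":[0,0,0.4],"spin":0}
  ]
}}

```text
time_s: 12.8
tcp_pos: [0.4602, -0.0883, 0.1414]
ee_rot: [[0.991, 0.131, 0.0], [0.131, -0.991, -0.0], [0.0, 0.0, -1.0]]
wrist_force: [0.6, -0.1, -1.9]
gripper_width: 0.673
gripper_force: 29.9
```

The underside is at about 72 mm with no contact force, so the collar is over the neck. Continuing down.

Request:
{"name": "apply_moves", "arguments": {
  "plan": [
    {"grip":0.6,"offset":[0,0,0.3],"spin":0},
    {"grip":0.6,"offset":[0,0,0.6],"spin":0},
    {"grip":0.6,"offset":[0,0,0.9],"spin":0},
    {"grip":0.6,"offset":[0,0,1.1],"spin":0},
    {"grip":0.6,"offset":[0,0,1.2],"spin":0}
  ]
}}

```text
time_s: 13.3
tcp_pos: [0.46, -0.0884, 0.1293]
ee_rot: [[0.991, 0.131, -0.0], [0.131, -0.991, 0.0], [-0.0, -0.0, -1.0]]
wrist_force: [-0.7, 0.2, -1.5]
gripper_width: 0.67
gripper_force: 29.9
```

Request:
{"name": "apply_moves", "arguments": {
  "plan": [
    {"grip":0.6,"offset":[0,0,0.1],"spin":0},
    {"grip":0.6,"offset":[0,0,0.2],"spin":0},
    {"grip":0.6,"offset":[0,0,0.2],"spin":0}
  ]
}}

```text
time_s: 13.6
tcp_pos: [0.46, -0.0884, 0.1275]
ee_rot: [[0.991, 0.131, -0.0], [0.131, -0.991, 0.0], [-0.0, -0.0, -1.0]]
wrist_force: [0.5, -0.3, -1.1]
gripper_width: 0.671
gripper_force: 29.9
```

Request:
{"name": "apply_moves", "arguments": {
  "plan": [
    {"grip":0.6,"offset":[0,0,0.05],"spin":0},
    {"grip":0.6,"offset":[0,0,0.1],"spin":0},
    {"grip":0.6,"offset":[0,0,0.1],"spin":0}
  ]
}}

```text
time_s: 13.9
tcp_pos: [0.4602, -0.0884, 0.1269]
ee_rot: [[0.991, 0.131, 0.0], [0.131, -0.991, -0.0], [0.0, 0.0, -1.0]]
wrist_force: [-0.9, 1.5, 2.0]
gripper_width: 0.675
gripper_force: 29.9
```

Request:
{"name": "apply_moves", "arguments": {
  "plan": [
    {"grip":1,"offset":[0,0,0],"spin":0},
    {"grip":1,"offset":[0,0,0],"spin":0},
    {"grip":1,"offset":[0,0,0],"spin":0},
    {"grip":1,"offset":[0,0,0],"spin":0},
    {"grip":1,"offset":[0,0,0],"spin":0}
  ]
}}

```text
time_s: 14.4
tcp_pos: [0.4601, -0.0884, 0.1265]
ee_rot: [[0.991, 0.131, 0.0], [0.131, -0.991, -0.0], [0.0, 0.0, -1.0]]
wrist_force: [0.6, 0.4, 0.3]
gripper_width: 0.978
gripper_force: 0.0
```

Request:
{"name": "apply_moves", "arguments": {
  "plan": [
    {"grip":1,"offset":[0,0,-1],"spin":0},
    {"grip":1,"offset":[0,0,-3],"spin":0},
    {"grip":1,"offset":[0,0,-6],"spin":0},
    {"grip":1,"offset":[0,0,-10],"spin":0},
    {"grip":1,"offset":[0,0,-13],"spin":0}
  ]
}}

```text
time_s: 14.9
tcp_pos: [0.4605, -0.0885, 0.2597]
ee_rot: [[0.991, 0.131, 0.003], [0.131, -0.991, -0.0], [0.003, 0.001, -1.0]]
wrist_force: [-0.6, 0.5, 0.9]
gripper_width: 1.0
gripper_force: 0.0
```

Request:
{"name": "apply_moves", "arguments": {
  "plan": [
    {"grip":1,"offset":[0,4,0],"spin":0},
    {"grip":1,"offset":[0,8,0],"spin":0},
    {"grip":1,"offset":[0,12,0],"spin":0},
    {"grip":1,"offset":[0,16,0],"spin":0},
    {"grip":1,"offset":[0,20,0],"spin":0}
  ]
}}

```text
time_s: 15.4
tcp_pos: [0.4863, -0.2883, 0.2575]
ee_rot: [[0.991, 0.131, 0.001], [0.131, -0.991, -0.0], [0.001, 0.001, -1.0]]
wrist_force: [0.4, -0.8, -0.9]
gripper_width: 0.999
gripper_force: 0.0
```

```bash
python3 - <<'E'
from fit import *
from scipy.optimize import least_squares
print(r.sense()["tcp_pos"],r.sense()["time_s"])
for n in("top","scene"):
    cs=[r.capture(n) for _ in range(4)]; c=cs[-1]
    D=np.stack([k["depth"] for k in cs]); D[D==0]=np.nan; c["depth"]=np.nanmedian(D,0)
    F=fit(c,c["img"],(.458,-.09),.136,.030,span=.006); L=fit(c,c["img"],(.4965,-.089),.056,.067,span=.006)
    print(n,"rim",F,"lid",L,"diff",F[0]-L[0])
    u0,v0=proj(c,np.array([[.46,-.09,.1]]))[0].astype(int)
    P=np.array([px2w(c,u,v) for v in range(v0-40,v0+40) for u in range(u0-40,u0+40) if np.isfinite(c["depth"][v,u])])
    q=P[(np.hypot(*(P[:,:2]-[.458,-.09]).T)<.036)&(P[:,2]>.1)]; print(" top z pct",np.percentile(q[:,2],[50,90,97]).round(4))
    rg=P[(P[:,2]>.067)&(P[:,2]<.08)&(np.hypot(*(P[:,:2]-[.54,-.088]).T)<.03)]
    d=rg[:,:2].mean(0)-L[0]; print(" ridge ang",np.degrees(np.arctan2(d[1],d[0])).round(1),len(rg))
    def cyl(R,z0,z1):
        x=np.array([.459,-.09])
        for _ in range(4):
            e=np.hypot(*(P[:,:2]-x).T)-R; w=P[(abs(e)<.006)&(P[:,2]>z0)&(P[:,2]<z1)]
            if len(w)<8: return "few"
            x=least_squares(lambda t:np.hypot(*(w[:,:2]-t).T)-R,x,loss="soft_l1",f_scale=.001).x
        return x.round(4),len(w)
    if n=="scene": print(" bowl",cyl(.03,.105,.132),"collar",cyl(.023,.061,.078))
E
```

```text
[ 0.48626225 -0.28832384  0.25752656] 15.4
top rim (array([ 0.4573, -0.1202]), np.float64(11.1)) lid (array([ 0.5087, -0.0887]), np.float64(10.8)) diff [-0.0514 -0.0315]
 top z pct [0.6189 0.6255 0.6272]
 ridge ang nan 0
scene rim (array([ 0.4537, -0.0908]), np.float64(19.2)) lid (array([ 0.4948, -0.0902]), np.float64(22.0)) diff [-0.0411 -0.0006]
 top z pct [0.1199 0.1354 0.1369]
 ridge ang -3.4 24
 bowl (array([ 0.4583, -0.0921]), 221) collar (array([ 0.4601, -0.0913]), 54)<stdin>:13: RuntimeWarning: Mean of empty slice.
  ret = um.true_divide(
```

Scene checks: the funnel rim top is at 0.136–0.137 m (0.136 expected). The funnel's offset from the lid axis is (-41, -1) mm, which is an angle of 180.8° against a target of about 181.5°. The funnel is seated and released, and the arm is clear.

```bash
python3 -c "
from station import r
print(r.finish_job())"
```

```text
the job is handed in; nothing more can be done
None
```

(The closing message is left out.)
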